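Pan off the hob onto the board, lid onto the pan

ROBOT

A 6-joint arm with a two-finger parallel gripper is mounted at the origin on a cart in front of the work surface, level with it; the furniture and walls round the work are solid. World frame = base frame: x ahead of the robot, y to its left, z up, the work surface at z = 0. Lengths are in m, angles in rad, forces in N, time in s.
With the tool pointing down it reaches from about 0.35 to 0.975 m from the base axis. Payload 4.9 kg.
Tool frame: the origin (TCP) lies at the very end of the fingers, on their centre line; the grasp point (between the pads) lies 19 mm behind it; z points along the fingers, y is the line along which they close (so a half turn about z gives the same grasp; the last joint's range is limited). The gripper opens to 85 mm and grips with 20 to 120 N. Pads are 22 mm wide; open, the fingers measure 114 mm over their backs; the gripper's body (76 mm by 85 mm) begins 54 mm behind the grasp point. The pads swing forward as they close: fully open they stand 13 mm farther back than shut.
Start: joints at [-1.325, 0.053, 1.613, -0, 1.476, -0.119], TCP at [0.223, -0.584, 0.231] pointing down, gripper open.
Joint ranges: [-3.01, 3.01], [-1.01, 2.22], [0.06, 2.58], [-1.02, 4.17], [0.09, 2.62], [-3.14, 3.14]. Speed limits (rad/s): [2.57, 2.57, 3.14, 3.14, 3.14, 3.14].

INTERFACE

Orientations are given as a unit quaternion [w, x, y, z].
In Python, from plant import manip, vision, order gives the robot as it stands.
- The arm moves only by the tool play_rows, never from a script. Its argument "steps" is a list that holds one entry, the list of rows, each a list of 6 numbers: the shift along the tool's x, y, z in mm, then the turn, a rotation vector about the tool's x, y, z in degrees. A call has 1 to 12 rows; each row is the pose to reach, as a shift and turn from the pose commanded when the call began, along the tool's axes at that moment; what a row does not reach only later rows make up. A row lasts 1/12 s, in which the tool goes at most 41.7 mm and 7.16 degrees, less where a joint would pass 70% of its speed; a pose out of reach is approached as far as the arm can. A call with a gripper value outside its range is refused whole. "claw" is the gripper's target within -1 to 1 (fully open at 1, half-way at 0, shut at -1), set as the call begins (left out, the last holds). The fingers move at their own pace and stop on an object; the grip force is fixed at half the most. Time passes only in rows, so rows that repeat a pose let the fingers close. It gives the time, the measured TCP pose, the force, the opening and the grip force at its end, in the units of the state.
- manip.state(): the state, without advancing time (a new reading comes with each control period).
- vision.grab_frame(name): name is "side" or "top"; returns (picture, depth): 400x640x3 uint8, blue, green, red; 400x640 float32, m along the optical axis (not along the pixel's ray), 0 where there is no reading.
- vision.camera_info(name): a dict with "K" (3x3 intrinsics, pixels), "eye" and "orientation" of the camera in the world. Camera axes: x right, y down, z forward; pixel columns grow to the right and rows downward; lengths in m; the calibration is good to about 2 mm. A picture is of the moment at which its call begins. camera_info takes no time and is no camera call.
- order.job_done(): hands the job in; it is judged then, once.
The state is a dict: "time": time; "joint_pos": joint angles; "joint_vel": joint speeds; "joint_efforts": joint torques, N m; "tool_pos": TCP position; "tool_rot": TCP orientation; "contact_force": force on the tool from outside, world axes, zero at the start; "ft_torque": the same for the moment, N m; "gripper_width": opening from 0.0 (shut) to 1.0 (fully open); "grasp_force": force on a finger pad.
Only numpy, scipy, OpenCV 4.12 (cv2) and the standard library are available. Lean on these libraries where they do the work, as an engineer would, in place of code of your own. Each camera call takes 0.05 s, during which the arm holds its last target. There are 200 camera calls.

TASK

Lift the small steel pan off the hob by its rim, without tipping it over, and set it in the middle of the round wooden board. Then take its glass lid off the sloping wire stand by the loop handle and lay it gently and squarely on the pan, so that the pan on the board is covered. Leave the board, the salt shaker, the mug and the pepper mill where they are.

Things in the scene. Friction and masses are not known exactly. Their poses are not given: they have to be found in the camera images.
- pan: Small open round steel dish pan, no handle, 0.42 kg, upright on the black glass hob (its top 5 mm above the worktop) to the right of the board. 147 mm across at the rim, 37 mm high; thin wall (grips as 2 to 6 mm) flaring outward 18 degrees from vertical: 61 mm from the pan's axis just above the 2 mm floor, 72 mm at the rim. Origin: centre of the underside; z up along the axis.
- board: Round brown wooden board, loose, 245 mm across and 21 mm thick, flat on the worktop in the middle of the work area. Origin: centre of the underside; its top is 21 mm above. z up.
- lid: Round glass lid of the pan, 148 mm across, 0.22 kg. It lies loose on the wire stand left of the board, sloping at 35 degrees, handle side up and leaning to the right (roughly -y). Origin: centre of the flat underside; own z at right angles to the lid, out through the handle. Flat rim 3 mm thick; glass rises to 23 mm at the middle. It has no inner lip and lies flat on the pan's rim: its origin is then 37 mm above the pan's.
- handle (a point): Top middle of the lid's steel loop handle, 51 mm from the lid's underside along its z; axes as the lid's. The loop is 58 mm long along the lid's own y axis (at the start y runs along the slope), 4 mm thick along its x, and stands from 20 to 51 mm above the underside: pinch it across x.
- stand: Steel wire stand, fixed, 8 mm rods, about 150 mm deep, 88 wide, 104 high. Origin on the worktop under its middle; own y points level from its low front to its high back, roughly to the left (+y). Two rails rise at 35 degrees; their upturned lower ends, 16 mm tall, keep the lid from sliding, so lift the lid off along its own z. The lid's origin starts 17 mm before the stand's (-y) and 56 mm above.
- salt: Glass salt shaker with grey top, 44 mm across, 90 mm high, behind the work. Bystander. Origin: centre of the underside.
- mug: White spotted mug with handle, 78 x 114 mm, 93 mm high, behind the work. Bystander. Origin: on the underside.
- mill: Dark wooden pepper mill, 58 mm across, 170 mm high, behind the work. Bystander. Origin: centre of the underside.

How it is judged:
By the outcome, as a careful person would: the job done as asked, in the order asked, and still so for the second after the job is handed in, with the robot touching nothing.
It also fails if it takes over 61 s, if anything falls off the work surface, if the arm or the gripper's body presses on something with over 40 N, if the wrist force passes 120 N, or if a joint passes its speed limit or range.

## Working session

There is one attempt and no reset: what is moved stays moved. The work goes in short steps, Python scripts to look and compute and a tool call to move; the robot and the scene stay as the last step left them, time stands still between calls to the robot, and variables do not carry over. Pictures are saved under pics/ and viewed, at most 13 in all, crops included, and the job is handed in when it is done.

Besides the shell and the picture viewer there is one more tool, called after "Request:" as name([rows], argument=value, ...), one row to a line, values as JSON. play_rows: Moves the arm, as the interface text tells. Its arguments: {"type":"object","properties":{"steps":{"type":"array"},"claw":{"type":"number"}},"required":["steps"]}

```bash
mkdir -p pics; cat > h.py <<'E'
import numpy as np, cv2
from scipy.spatial.transform import Rotation as R
from plant import manip, vision, order
def q(w): return R.from_quat([w[1],w[2],w[3],w[0]])
def cloud(n):
    im,d=vision.grab_frame(n); c=vision.camera_info(n); K=np.array(c["K"])
    v,u=np.mgrid[:400,:640]
    P=np.stack([(u-K[0,2])/K[0,0]*d,(v-K[1,2])/K[1,1]*d,d],-1)
    W=q(c["orientation"]).apply(P.reshape(-1,3)).reshape(400,640,3)+np.array(c["eye"])
    W[d==0]=np.nan
    return im,d,W
E
python3 - <<'E'
from h import *
for n in("top","side"):
    im,d,W=cloud(n); cv2.imwrite(f"pics/{n}0.png",im); np.save(n+"0.npy",W); print(n,vision.camera_info(n))
print(manip.state())
E
```

```text
top {'K': array([[430.74180978,   0.        , 318.74666153],
       [  0.        , 430.74180978, 210.90304571],
       [  0.        ,   0.        ,   1.        ]]), 'eye': array([ 0.48415805, -0.0279876 ,  1.23534325]), 'orientation': array([-0.01788463,  0.7095159 , -0.70057757,  0.07388099])}
side {'K': array([[390.36047495,   0.        , 314.60676822],
       [  0.        , 390.36047495, 199.78647886],
       [  0.        ,   0.        ,   1.        ]]), 'eye': array([0.6298946 , 0.72720965, 0.4510849 ]), 'orientation': array([ 0.00832304, -0.0039728 ,  0.83480841, -0.55046331])}
{'time': 0.1, 'joint_pos': array([-1.32501879e+00,  5.33466175e-02,  1.61416024e+00, -2.45615359e-05,
        1.47601038e+00, -1.18976765e-01]), 'joint_vel': array([-0.0005867 , -0.00132725, -0.00313317,  0.00053823, -0.00125305,
        0.00095736]), 'joint_efforts': array([-2.38977145e-04, -3.94908893e+01, -3.71360886e+01, -1.48315103e-04,
        3.94315110e-03,  7.13985415e-06]), 'tool_pos': array([ 0.22281794, -0.58332338,  0.23014926]), 'tool_rot': array([-9.59579977e-04,  9.83414664e-01,  1.81368883e-01, -7.31685164e-05]), 'contact_force': array([0.09615556, 0.49817883, 0.04731189]), 'ft_torque': array([-0.03390923,  0.0086866 ,  0.00486218]), 'grasp_force': 0.0, 'gripper_width': 0.9988966585250979}
```

View pics/top0.png

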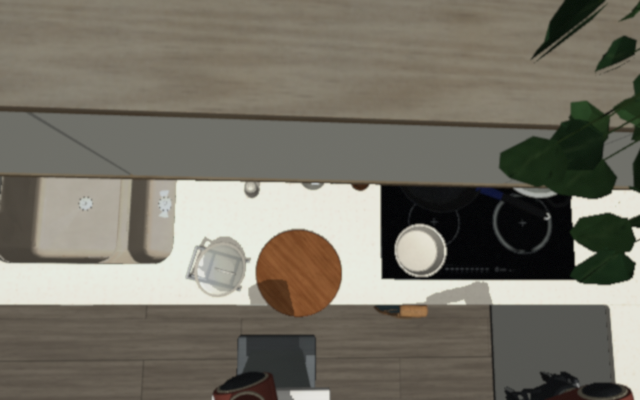

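View pics/side0.png

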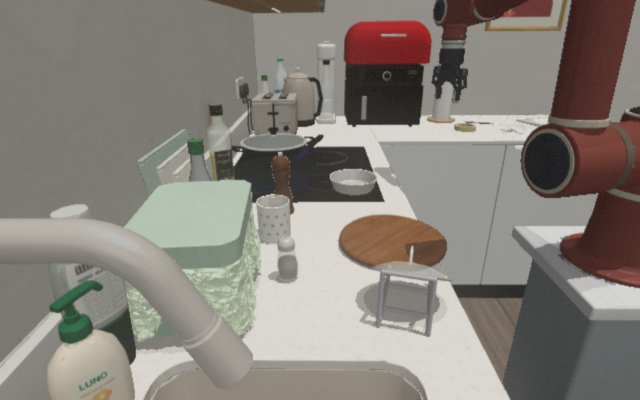

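The top view shows the board at (299,273), the pan at (420,250) and the lid on its stand at (218,266). A wall cabinet overhangs the back. The side view confirms this, with the bystanders at (288,258), (274,220) and (283,185).

```bash
python3 - <<'E'
from h import *
from scipy.optimize import least_squares
W=np.load("top0.npy")
def circ(P): 
    r=least_squares(lambda p:np.hypot(P[:,0]-p[0],P[:,1]-p[1])-p[2],[*P[:,:2].mean(0),.1],loss="soft_l1",f_scale=.002); return r.x.round(4)
def reg(W,u0,u1,v0,v1):
    m=W[v0:v1,u0:u1].reshape(-1,3); return m[~np.isnan(m[:,0])]
from scipy.spatial import ConvexHull
def hull(P): return P[ConvexHull(P[:,:2]).vertices]
b=reg(W,245,355,220,325); b=b[(b[:,2]>.013)&(b[:,2]<.03)&(b[:,1]<.145)]; print("board",len(b),np.median(b[:,2]),circ(hull(b)))
p=reg(W,385,455,215,285); print("hob",np.percentile(p[:,2],[5,50,95]))
t=p[p[:,2]>.033]; print("rim",len(t),np.percentile(t[:,2],[5,50,95]),circ(t)); 
t=p[p[:,2]>.018];print(circ(hull(t)))
f=p[(p[:,2]>.002)&(p[:,2]<.012)]; print("floor", np.median(f,0))
l=reg(W,180,255,225,305); l=l[l[:,2]>.008]; print("lid",len(l),l.min(0),l.max(0))
np.save("lid.npy",l)
print("counter edge", W[303,300],W[250,300],"cab",W[150,300],W[90,300],W[178,300], W[186,420])
S=np.load("side0.npy")
for n,(u,v) in dict(salt=(288,262),mug=(274,225),mill=(283,190),pan=(353,183),panrim=(353,174),st1=(411,250),st2=(408,268)).items(): print(n,S[v,u].round(3))
# annotated crops
im=cv2.imread("pics/top0.png")[215:315,170:290]; a=cv2.resize(im,(720,600),interpolation=3)
cv2.imwrite("pics/lidtop.png",a)
im=cv2.imread("pics/side0.png")[230:340,340:480]; cv2.imwrite("pics/lidside.png",cv2.resize(im,(760,597),interpolation=3))
E
```

```text
board 5903 0.018968601163604326 [ 0.4715 -0.0677  0.1215]
hob [0.00079611 0.00678931 0.04100193]
rim 405 [0.03451875 0.04186318 0.04686543] [ 0.5358 -0.4084  0.07  ]
[ 0.5361 -0.4093  0.0729]
floor [ 0.54244556 -0.41249544  0.00643935]
lid 2410 [0.40591161 0.06848805 0.00842408] [0.57153244 0.24176702 0.11089128]
counter edge [ 0.38578495 -0.07400173  0.01852278] [ 0.53220116 -0.07213384  0.01709301] cab [ 0.62316008 -0.0446049   0.73362483] [ 0.6429419  -0.03958008  0.8632781 ] [ 0.62330218 -0.05062538  0.56977235] [ 0.72478226 -0.42452692  0.01012273]
salt [0.695 0.085 0.046]
mug [ 0.739 -0.069  0.047]
mill [ 0.732 -0.226  0.071]
pan [ 0.53  -0.444  0.007]
panrim [ 0.528 -0.474  0.027]
st1 [0.476 0.139 0.104]
st2 [0.49  0.184 0.097]
```

View pics/lidtop.png

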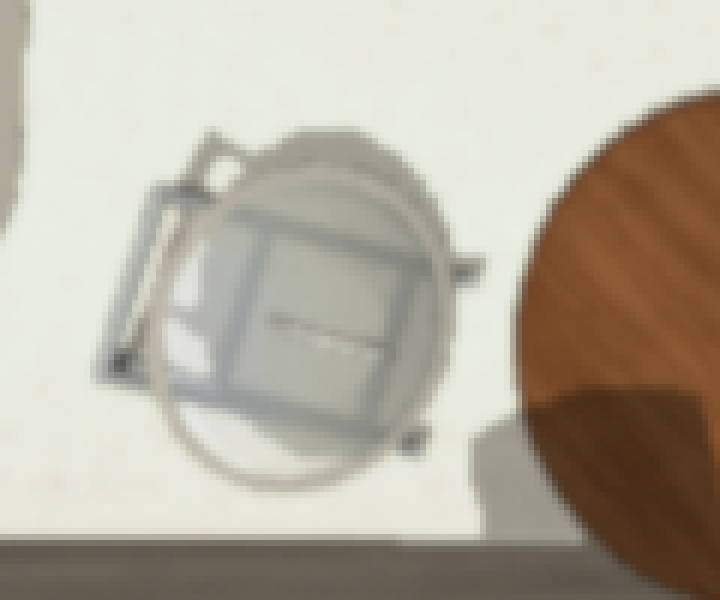

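View pics/lidside.png

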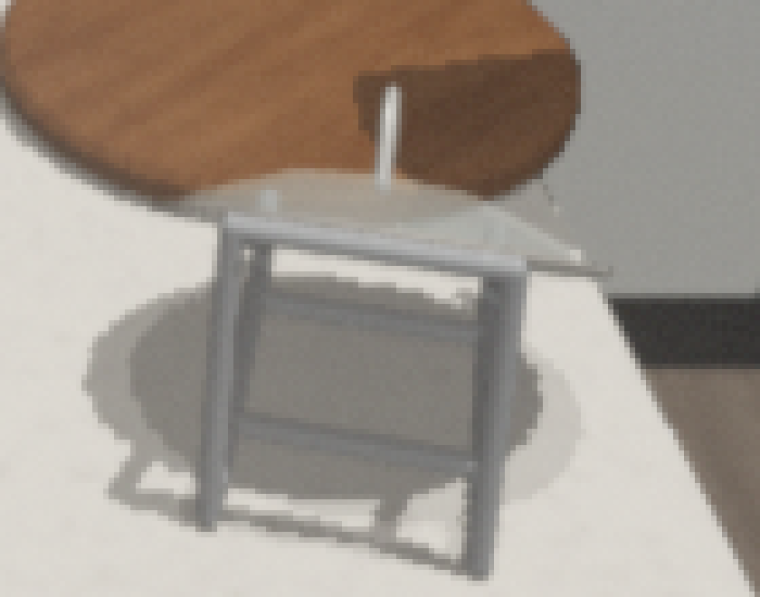

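The close-ups show the handle bar running from (270,318) to (393,348) in the top crop, with the glass rim ellipse around it. In the side crop the loop top is at (393,88). I'll fit the lid pose from these points and work out the first move.

```bash
cat >> h.py <<'E'
def ray(n,u,v):
    c=vision.camera_info(n); K=np.array(c["K"])
    d=q(c["orientation"]).apply([(u-K[0,2])/K[0,0],(v-K[1,2])/K[1,1],1.]); return np.array(c["eye"]),d
def proj(n,X):
    c=vision.camera_info(n); K=np.array(c["K"])
    p=K@q(c["orientation"]).inv().apply(np.atleast_2d(X)-c["eye"]).T; return (p[:2]/p[2]).T
def delta(pos,rot,cur=None):
    """target TCP pose -> shift mm and rotvec deg in current tool frame"""
    if cur is None:
        s=manip.state(); cur=(np.array(s["tool_pos"]),q(s["tool_rot"]))
    return (cur[1].inv().apply(pos-cur[0])*1000).round(1),np.degrees((cur[1].inv()*rot).as_rotvec()).round(2)
def pan_rot(g,tilt=18):
    """fingers along the wall; tool y outward (angle g deg)"""
    g,t=np.radians([g,tilt]); o=np.array([np.cos(g),np.sin(g),0]); k=np.array([0,0,1.])
    z=-np.sin(t)*o-np.cos(t)*k; y=np.cos(t)*o-np.sin(t)*k
    return R.from_matrix(np.c_[np.cross(y,z),y,z])
E
python3 - <<'E'
from h import *
from scipy.optimize import least_squares
f=lambda u,v:(170+(u+.5)/6-.5,215+(v+.5)/6-.5)
g=lambda u,v:(340+(u+.5)/5.43-.5,230+(v+.5)/5.43-.5)
rim=[f(*p) for p in[(148,340),(335,165),(452,290),(275,490),(200,235),(400,195),(185,435),(385,440)]]
def T(p): return R.from_euler("ZX",[p[2],np.radians(35)]),np.array([p[0],p[1],.056])
def res(p,full=False):
    r,o=T(p); z=r.apply([0,0,1]); out=[]
    for u,v in rim:
        e,d=ray("top",u,v); c=o+z*.002; t=((c-e)@z)/(d@z); out.append((np.linalg.norm(e+t*d-c)-.074)*700)
    h=proj("top",o+r.apply([[0,-.027,.050],[0,.027,.050],[0,0,.051]])); 
    a=np.array([f(270,318),f(393,348)]); out+=list((h[2]-a.mean(0)).ravel())
    dd=h[0]-h[1]; aa=a[1]-a[0]; out+=[(dd[0]*aa[1]-dd[1]*aa[0])/np.linalg.norm(aa)]
    out+=list((proj("side",o+r.apply([0,.02,.050]))[0]-g(392,88))*.7)
    return np.array(out)
s=least_squares(res,[.48,.15,0],loss="soft_l1"); print("lid",s.x[:2].round(4),np.degrees(s.x[2]).round(2),s.fun.round(1) if s.fun.ndim else "")
r,o=T(s.x); print("handle",(o+r.apply([0,0,.051])).round(4))
W=np.load("top0.npy"); S=np.load("side0.npy")
A=np.r_[W.reshape(-1,3),S.reshape(-1,3)]; A=A[~np.isnan(A[:,0])]
m=(A[:,0]>.3)&(A[:,0]<.75)&(A[:,1]<-.2)&(A[:,1]>-.75)&(A[:,2]>.05)
for x in np.arange(.3,.75,.05):
    print(x.round(2),[ (lambda k:(len(k),k[:,2].min().round(2),k[:,2].max().round(2)) if len(k) else 0)(A[m&(abs(A[:,0]-x-.025)<.025)&(abs(A[:,1]-y)<.05)]) for y in(-.3,-.4,-.5,-.6)])
# pan from image, ellipse of bright rim on black glass
im=cv2.imread("pics/top0.png")[215:285,385:456]; b=(im.min(2)>60).astype(np.uint8)
cs,_=cv2.findContours(b,0,1); c=max(cs,key=cv2.contourArea); (ex,ey),ax,an=cv2.fitEllipse(c); e,d=ray("top",ex+385,ey+215)
print("pan ell",ex+385,ey+215,ax,(e+d*(.041-e[2])/d[2]).round(4))
C=np.array([.536,-.409]);G=-20
pos=np.array([C[0]+.072*np.cos(np.radians(G)),C[1]+.072*np.sin(np.radians(G)),.042]); rt=pan_rot(G)
rim0=pos; z=rt.apply([0,0,1])
print(delta(rim0-z*.09,rt))
E
```

```text
lid [0.4783 0.1421] -14.91 [-1.  -1.1 -0.3 -0.6 -5.2 -1.3 -3.  -3.6  3.9  1.8 -0.  -0.8 -0.4]
handle [0.4708 0.1138 0.0978]
0.3 [0, 0, 0, 0]
0.35 [0, 0, 0, 0]
0.4 [0, 0, 0, 0]
0.45 [(1517, np.float64(0.81), np.float64(0.87)), (130, np.float64(0.84), np.float64(0.86)), 0, 0]
0.5 [(2115, np.float64(0.83), np.float64(0.89)), (92, np.float64(0.79), np.float64(0.84)), 0, 0]
0.55 [(4471, np.float64(0.8), np.float64(0.91)), (242, np.float64(0.8), np.float64(0.82)), 0, 0]
0.6 [(7230, np.float64(0.55), np.float64(0.95)), (1595, np.float64(0.05), np.float64(0.88)), (487, np.float64(0.05), np.float64(0.76)), (185, np.float64(0.55), np.float64(0.63))]
0.65 [(5859, np.float64(0.86), np.float64(0.94)), (688, np.float64(0.05), np.float64(0.88)), (47, np.float64(0.05), np.float64(0.06)), (192, np.float64(0.05), np.float64(0.07))]
0.7 [(3631, np.float64(0.05), np.float64(0.93)), (917, np.float64(0.05), np.float64(0.88)), 0, (170, np.float64(0.05), np.float64(0.07))]
pan ell 420.08001708984375 250.16883087158203 (51.92878341674805, 54.272308349609375) [ 0.5344 -0.4104  0.041 ]
(array([430.2,  14.4, 102.6]), array([ 16.78,  -7.77, -48.68]))
```

```bash
cat > lid.py <<'E'
from h import *
from scipy.optimize import least_squares
f=lambda u,v:np.array((170+(u+.5)/6-.5,215+(v+.5)/6-.5))
g=lambda u,v:np.array((340+(u+.5)/5.43-.5,230+(v+.5)/5.43-.5))
rim=[f(*p) for p in[(148,340),(335,165),(452,290),(275,490),(200,235),(400,195),(185,435),(385,440)]]
def T(p): return R.from_euler("ZX",[p[2],np.radians(35)]),np.array([p[0],p[1],.056])
def cross(a,b,p): d=(b-a)/np.linalg.norm(b-a); w=p-a; return d[0]*w[1]-d[1]*w[0]
def res(p):
    r,o=T(p); z=r.apply([0,0,1]); out=[]
    for u,v in rim:
        e,d=ray("top",u,v); c=o+z*.002; t=((c-e)@z)/(d@z); out.append((np.linalg.norm(e+t*d-c)-.073)*350)
    h=proj("top",o+r.apply([[0,-.027,.050],[0,.027,.050]]))
    out+=[2*cross(h[0],h[1],f(270,318)),2*cross(h[0],h[1],f(393,348))]
    out+=list((h[0]-f(393,348))*.5)
    out+=list(proj("side",o+r.apply([0,.026,.050]))[0]-g(392,88))
    return np.array(out)
s=least_squares(res,[.48,.15,-.2],loss="soft_l1")
r,o=T(s.x)
if __name__=="__main__":
    print("lid",s.x[:2].round(4),np.degrees(s.x[2]).round(2),s.fun.round(1)); print("handle",(o+r.apply([0,0,.051])).round(4))
    l=np.load("lid.npy"); L=r.inv().apply(l-o); k=L[(abs(L[:,0])<.012)&(abs(L[:,1])<.04)&(L[:,2]>.03)]; print(len(k),k.mean(0) if len(k) else 0)
    S=np.load("side0.npy").reshape(-1,3); L=r.inv().apply(S-o); k=L[(abs(L[:,0])<.012)&(abs(L[:,1])<.04)&(L[:,2]>.03)&(L[:,2]<.06)]; print(len(k),k.round(3)[:30:3])
E
python3 lid.py
```

```text
lid [0.4793 0.1422] -13.92 [-0.2 -0.5  0.3  0.4 -2.6 -0.5 -0.9 -1.2  0.9  0.2  1.2  0.3 -1.8 -0.8]
handle [0.4723 0.1138 0.0978]
43 [-0.00145081  0.00704213  0.04609277]
34 [[-0.002  0.016  0.049]
 [-0.004  0.016  0.048]
 [-0.004  0.018  0.046]
 [-0.004  0.023  0.044]
 [-0.004  0.024  0.042]
 [-0.004  0.024  0.04 ]
 [-0.005  0.021  0.039]
 [-0.005  0.024  0.037]
 [-0.005  0.025  0.035]
 [-0.005  0.023  0.033]]
```

Request:
play_rows([
  [[430,14,50,17,-8,-49],[430,14,50,17,-8,-49],[430,14,50,17,-8,-49],[430,14,50,17,-8,-49],[430,14,50,17,-8,-49],[430,14,50,17,-8,-49],[430,14,50,17,-8,-49],[430,14,50,17,-8,-49],[430,14,50,17,-8,-49],[430,14,50,17,-8,-49],[430,14,50,17,-8,-49],[430,14,50,17,-8,-49]],
], claw=0.2)

```text
time: 1.1
tool_pos: [0.6329, -0.4402, 0.1783]
tool_rot: [-0.13, 0.806, 0.571, -0.092]
contact_force: [0.8, 0.0, 0.3]
gripper_width: 0.599
grasp_force: 0.0
```

```bash
python3 - <<'E'
from h import *
G=-20; C=np.array([.5352,-.4095]); rt=pan_rot(G); z=rt.apply([0,0,1])
P=np.array([C[0]+.072*np.cos(np.radians(G)),C[1]+.072*np.sin(np.radians(G)),.042])
print(delta(P-z*.04,rt),delta(P+z*.027,rt), P+z*.027)
E
```

```text
(array([-4.3, 13.8, 98.9]), array([-0.33,  0.24,  0.6 ])) (array([ -4. ,  14.2, 165.9]), array([-0.33,  0.24,  0.6 ])) [ 0.59501758 -0.43127182  0.01632147]
```

Request:
play_rows([
  [[-4,14,35,0,0,0.5],[-4,14,70,0,0,0.5],[-4,14,99,0,0,0.5],[-4,14,115,0,0,0.5],[-4,14,130,0,0,0.5],[-4,14,140,0,0,0.5],[-4,14,150,0,0,0.5],[-4,14,158,0,0,0.5],[-4,14,166,0,0,0.5],[-4,14,166,0,0,0.5],[-4,14,166,0,0,0.5],[-4,14,166,0,0,0.5]],
])

```text
time: 2.1
tool_pos: [0.5925, -0.4351, 0.0202]
tool_rot: [-0.127, 0.81, 0.565, -0.093]
contact_force: [0.1, -0.1, 0.4]
gripper_width: 0.599
grasp_force: 0.0
```

Request:
play_rows([
  [[0,0,0,0,0,0],[0,0,0,0,0,0],[0,0,0,0,0,0],[0,0,0,0,0,0],[0,0,0,0,0,0],[0,0,0,0,0,0],[0,0,0,0,0,0],[0,0,0,0,0,0],[0,0,0,0,0,0],[0,0,0,0,0,0]],
], claw=-1)

```text
time: 2.93
tool_pos: [0.5917, -0.4347, 0.02]
tool_rot: [-0.129, 0.81, 0.565, -0.093]
contact_force: [-3.3, 2.8, 5.2]
gripper_width: 0.054
grasp_force: 59.3
```

```bash
python3 - <<'E'
from h import *
im,d,W=cloud("side"); im2,_,_=cloud("top")
a=cv2.resize(im[80:220,270:450],(514,400)); b=cv2.resize(im2[200:300,380:460],(280,350)); b=cv2.copyMakeBorder(b,0,50,0,0,0); cv2.imwrite("pics/g1.png",np.hstack([a,b])); s=manip.state(); print(s["tool_pos"],s["contact_force"],s["gripper_width"],s["grasp_force"])
E
```

```text
[ 0.59176841 -0.43459703  0.02006351] [-2.82790306  2.31960194  5.56550917] 0.05352909696706771 59.302968378178775
```

View pics/g1.png

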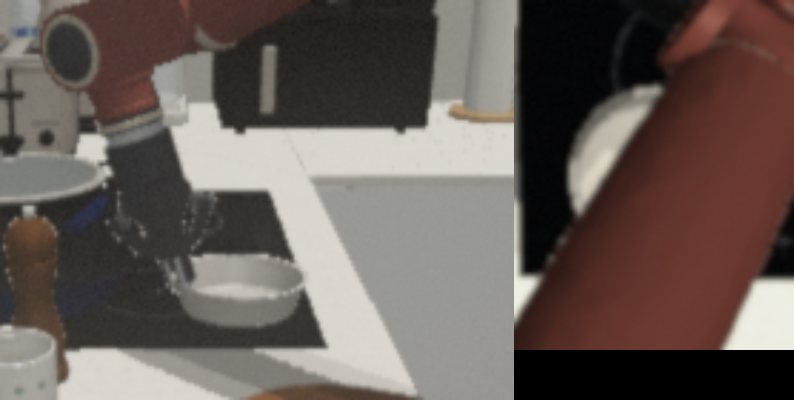

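The pan wall is gripped at its far rim, 4.5 mm wide at 59 N. Next is a short slow lift.

Request:
play_rows([
  [[0,-1,-3,0,0,0],[0,-2,-6,0,0,0],[0,-4,-12,0,0,0],[0,-6,-19,0,0,0],[0,-9,-28,0,0,0],[0,-12,-38,0,0,0],[0,-16,-49,0,0,0],[0,-20,-62,0,0,0],[0,-24,-74,0,0,0],[0,-26,-80,0,0,0],[0,-26,-80,0,0,0],[0,-26,-80,0,0,0]],
])

```text
time: 4.03
tool_pos: [0.5926, -0.4347, 0.1043]
tool_rot: [-0.127, 0.81, 0.565, -0.093]
contact_force: [0.3, 0.7, -3.6]
gripper_width: 0.053
grasp_force: 58.6
```

```bash
python3 - <<'E'
from h import *
im,d,W=cloud("side"); cv2.imwrite("pics/g2.png",cv2.resize(im[60:240,240:460],(733,600))); s=manip.state(); print(s["tool_pos"],s["tool_rot"],s["contact_force"],s["ft_torque"],s["gripper_width"],s["grasp_force"])
C=np.array([.5352,-.4095]); B=np.array([.4715,-.0677]); D=np.r_[B-C,0]; print(q(s["tool_rot"]).inv().apply(D)*1000, q(s["tool_rot"]).inv().apply([0,0,1]))
E
```

```text
[ 0.59214867 -0.43425007  0.10307007] [-0.1283859   0.80965663  0.56511828 -0.09281445] [-0.96935955  0.11653747 -3.94257472] [-0.18660244 -0.52547945 -0.01686542] 0.0522824057411128 58.590507070039166
[ 299.01199614 -168.99266164   54.02070414] [-0.00518923 -0.31279927 -0.94980508]
```

View pics/g2.png

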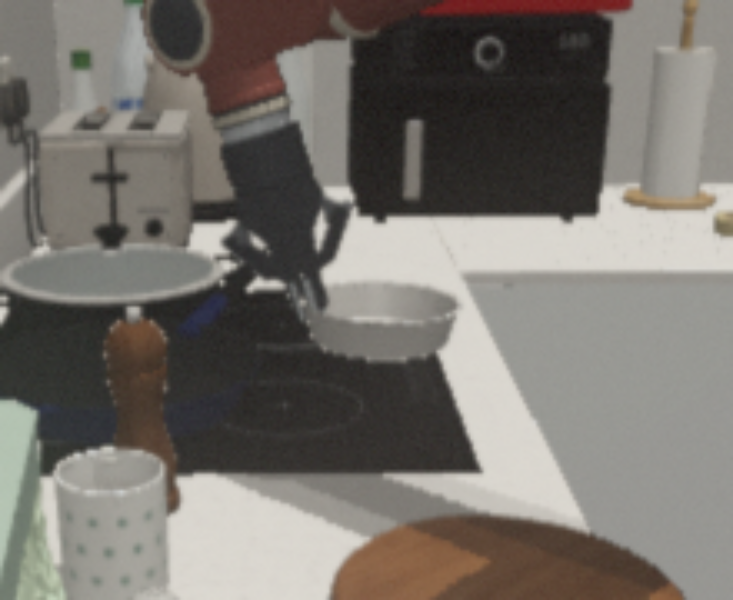

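The pan hangs level from the gripper, clear of the hob. Carrying it over the board.

Request:
play_rows([
  [[6,-3,1,0,0,0],[20,-11,4,0,0,0],[40,-23,7,0,0,0],[63,-36,11,0,0,0],[87,-49,16,0,0,0],[110,-62,20,0,0,0],[133,-75,24,0,0,0],[157,-89,28,0,0,0],[180,-102,33,0,0,0],[203,-115,37,0,0,0],[227,-128,41,0,0,0],[250,-141,45,0,0,0]],
])

```text
time: 5.08
tool_pos: [0.5381, -0.1468, 0.1024]
tool_rot: [-0.129, 0.81, 0.565, -0.093]
contact_force: [0.4, 0.3, -3.6]
gripper_width: 0.055
grasp_force: 58.7
```

Request:
play_rows([
  [[18,-10,3,0,0,0],[32,-18,6,0,0,0],[42,-24,7.5,0,0,0],[47,-27,8.5,0,0,0],[49,-28,9,0,0,0],[49,-28,9,0,0,0],[49,-28,9,0,0,0],[49,-28,9,0,0,0],[49,-28,9,0,0,0]],
])

```text
time: 5.83
tool_pos: [0.5288, -0.0934, 0.1033]
tool_rot: [-0.128, 0.81, 0.565, -0.093]
contact_force: [0.0, -0.1, -2.8]
gripper_width: 0.054
grasp_force: 58.7
```

```bash
python3 - <<'E'
from h import *
im,d,W=cloud("side"); im2,d2,W2=cloud("top"); cv2.imwrite("pics/g3.png",cv2.resize(np.hstack([im[120:300,300:500],im2[200:380,220:420]]),(800,360))); np.save("s3.npy",W); s=manip.state(); print(s["tool_pos"],s["tool_rot"],s["contact_force"],s["gripper_width"])
P=W.reshape(-1,3); P=P[~np.isnan(P[:,0])]; m=(np.hypot(P[:,0]-.4715,P[:,1]+.0677)<.1)&(P[:,2]>.035)&(P[:,2]<.15); P=P[m]
for z in np.arange(.05,.15,.008): k=P[abs(P[:,2]-z)<.004]; print(z.round(3),len(k),k.min(0).round(3) if len(k) else "",k.max(0).round(3) if len(k) else "")
E
```

```text
[ 0.52870191 -0.09317453  0.10330592] [-0.12818399  0.80990532  0.56481959 -0.09274195] [ 0.26517314  0.16594669 -3.33436366] 0.056187766012454454
0.05 0  
0.058 0  
0.066 0  
0.074 0  
0.082 0  
0.09 398 [ 0.412 -0.134  0.087] [ 0.53  -0.009  0.094]
0.098 349 [ 0.407 -0.137  0.094] [ 0.534 -0.007  0.102]
0.106 376 [ 0.404 -0.142  0.102] [ 0.548 -0.004  0.11 ]
0.114 416 [ 0.402 -0.142  0.11 ] [ 0.55  -0.001  0.118]
0.122 440 [ 0.396 -0.146  0.118] [0.552 0.    0.126]
0.13 87 [ 0.459 -0.098  0.126] [0.557 0.003 0.134]
0.138 65 [ 0.521 -0.106  0.134] [ 0.566 -0.083  0.142]
0.146 63 [ 0.524 -0.109  0.142] [ 0.566 -0.08   0.15 ]
```

View pics/g3.png

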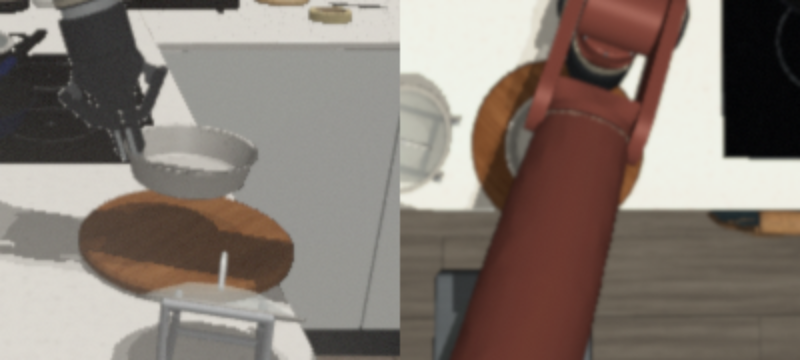

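```bash
python3 - <<'E'
from h import *
from scipy.optimize import least_squares
P=np.load("s3.npy").reshape(-1,3); P=P[~np.isnan(P[:,0])]
P=P[(np.hypot(P[:,0]-.4715,P[:,1]+.0677)<.09)&(P[:,2]>.093)&(P[:,2]<.124)&(P[:,0]+.2*P[:,1]<.49)]
rad=lambda z:.0615+(z-.090)*.325
f=lambda p:np.hypot(P[:,0]-p[0],P[:,1]-p[1])-rad(P[:,2])-p[2]
s=least_squares(f,[.47,-.07,0],loss="soft_l1",f_scale=.002); print(s.x,len(P),abs(f(s.x)).mean())
b=np.load("side0.npy")[205:275,330:455].reshape(-1,3); b=b[(b[:,2]>.014)&(b[:,2]<.03)&(b[:,1]<.07)]
from scipy.spatial import ConvexHull
h=b[ConvexHull(b[:,:2]).vertices]; print("board side",least_squares(lambda p:np.hypot(h[:,0]-p[0],h[:,1]-p[1])-p[2],[.47,-.07,.12],loss="soft_l1",f_scale=.002).x)
E
```

```text
[ 0.46953882 -0.07206872 -0.00198611] 1154 0.0011120097494059869
board side [ 0.469948   -0.06673608  0.11993517]
```

Request:
play_rows([
  [[1,1,4,0,0,0],[3,3,13,0,0,0],[5,6,24,0,0,0],[5,9,33,0,0,0],[5,12,41,0,0,0],[5,15,49,0,0,0],[5,16,54,0,0,0],[5,17.5,57.5,0,0,0],[5,18.5,60,0,0,0],[5,19,61.5,0,0,0],[5,19,62,0,0,0],[5,19,62,0,0,0]],
])

```text
time: 6.93
tool_pos: [0.5291, -0.0879, 0.0387]
tool_rot: [-0.128, 0.81, 0.565, -0.093]
contact_force: [0.5, -0.7, -4.3]
gripper_width: 0.051
grasp_force: 58.8
```

Request:
play_rows([
  [[0,0.2,0.7,0,0,0],[0,0.3,1,0,0,0],[0,0.3,1,0,0,0]],
])

```text
time: 7.18
tool_pos: [0.529, -0.0878, 0.0376]
tool_rot: [-0.128, 0.81, 0.565, -0.093]
contact_force: [0.3, -0.4, -2.6]
gripper_width: 0.054
grasp_force: 58.8
```

Request:
play_rows([
  [[0,0.2,0.7,0,0,0],[0,0.4,1.3,0,0,0],[0,0.5,1.6,0,0,0],[0,0.5,1.6,0,0,0]],
])

```text
time: 7.52
tool_pos: [0.5294, -0.0878, 0.0362]
tool_rot: [-0.128, 0.81, 0.565, -0.092]
contact_force: [1.4, 0.8, -0.9]
gripper_width: 0.052
grasp_force: 58.7
```

Request:
play_rows([
  [[0,0.1,0.4,0,0,0],[0,0.1,0.4,0,0,0]],
])

```text
time: 7.68
tool_pos: [0.5295, -0.0878, 0.0359]
tool_rot: [-0.128, 0.81, 0.565, -0.092]
contact_force: [2.7, 0.8, 1.4]
gripper_width: 0.053
grasp_force: 58.9
```

Request:
play_rows([
  [[0,0,0,0,0,0],[0,0,0,0,0,0],[0,0,0,0,0,0],[0,0,0,0,0,0],[0,0,0,0,0,0],[0,0,0,0,0,0],[0,0,-5,0,0,0],[0,0,-15,0,0,0],[0,0,-30,0,0,0],[0,0,-50,0,0,0],[0,0,-75,0,0,0],[0,0,-100,0,0,0]],
], claw=0.1)

```text
time: 8.68
tool_pos: [0.5586, -0.0982, 0.1319]
tool_rot: [-0.128, 0.81, 0.565, -0.093]
contact_force: [-0.0, 0.0, 0.9]
gripper_width: 0.55
grasp_force: 0.0
```

```bash
python3 - <<'E'
from lid import *
s=manip.state(); print(s["tool_pos"],s["joint_pos"])
# lid grasp: tool z=-lid z, tool y along +/- lid x
z=-r.apply([0,0,1])
H=o+r.apply([0,0,.051])
for sg in(1,-1):
    y=sg*r.apply([1,0,0]); rt=R.from_matrix(np.c_[np.cross(y,z),y,z]); print(sg,delta(H-z*.08,rt))
E
```

```text
[ 0.55863017 -0.0981558   0.13192782] [-0.30911166  0.20878939  1.63701568  0.00801701  1.61369126  0.04194922]
1 (array([ 123.6, -151.6,   16.1]), array([-15.74,  33.99, -11.56]))
-1 (array([ 123.6, -151.6,   16.1]), array([ 49.29,  22.83, 159.66]))
```

Request:
play_rows([
  [[0,-10,-40,0,0,0],[25,-50,-40,-3,7,-2],[50,-80,-30,-6,14,-5],[75,-110,-15,-10,21,-7],[100,-135,0,-13,28,-9.5],[124,-151,16,-15.7,34,-11.6],[124,-151,16,-15.7,34,-11.6],[124,-151,16,-15.7,34,-11.6],[124,-151,16,-15.7,34,-11.6],[124,-151,16,-15.7,34,-11.6],[124,-151,16,-15.7,34,-11.6],[124,-151,16,-15.7,34,-11.6]],
])

```text
time: 9.68
tool_pos: [0.4632, 0.0691, 0.1631]
tool_rot: [-0.185, 0.751, 0.588, 0.237]
contact_force: [0.9, -0.2, -0.3]
gripper_width: 0.552
grasp_force: 0.0
```

```bash
python3 - <<'E'
from lid import *
st=manip.state(); print(st["tool_pos"],st["joint_pos"])
im,d,W=cloud("side"); im2,d2,W2=cloud("top"); np.save("s4.npy",W); np.save("t4.npy",W2); cv2.imwrite("pics/side4.png",im);cv2.imwrite("pics/top4.png",im2)
cv2.imwrite("pics/g4.png",np.hstack([cv2.resize(im[150:330,330:480],(500,600)),cv2.resize(im2[210:330,170:230+0],(300,600))]))
z=-r.apply([0,0,1]); H=o+r.apply([0,0,.051]); y=r.apply([1,0,0]); rt=R.from_matrix(np.c_[np.cross(y,z),y,z]); print(delta(H-z*.08,rt))
P=W.reshape(-1,3); P=P[~np.isnan(P[:,0])]
P=P[(np.hypot(P[:,0]-.4715,P[:,1]+.0677)<.09)&(P[:,2]>.026)&(P[:,2]<.056)]
rad=lambda z:.0615+(z-.023)*.325
f=lambda p:np.hypot(P[:,0]-p[0],P[:,1]-p[1])-rad(P[:,2])-p[2]
s=least_squares(f,[.47,-.07,0],loss="soft_l1",f_scale=.002); print("pan side",s.x,len(P),abs(f(s.x)).mean())
P=W2.reshape(-1,3); P=P[~np.isnan(P[:,0])]
P=P[(np.hypot(P[:,0]-.4715,P[:,1]+.0677)<.09)&(P[:,2]>.05)&(P[:,2]<.066)]
s=least_squares(lambda p:np.hypot(P[:,0]-p[0],P[:,1]-p[1])-p[2],[.47,-.07,.07],loss="soft_l1",f_scale=.002); print("pan top",s.x,len(P),np.median(P[:,2]))
E
```

```text
[0.46318398 0.06907296 0.16308787] [-0.37294855 -0.32962554  2.16052641  0.6115126   1.43074701 -0.2570472 ]
(array([ 0.3, -1.3, -1. ]), array([-0.02,  0.01,  0.07]))
pan side [ 0.47062253 -0.06645655 -0.00192949] 1312 0.001071633448722696
pan top [ 0.47307291 -0.06655177  0.06943171] 197 0.0572205717863985
```

View pics/g4.png

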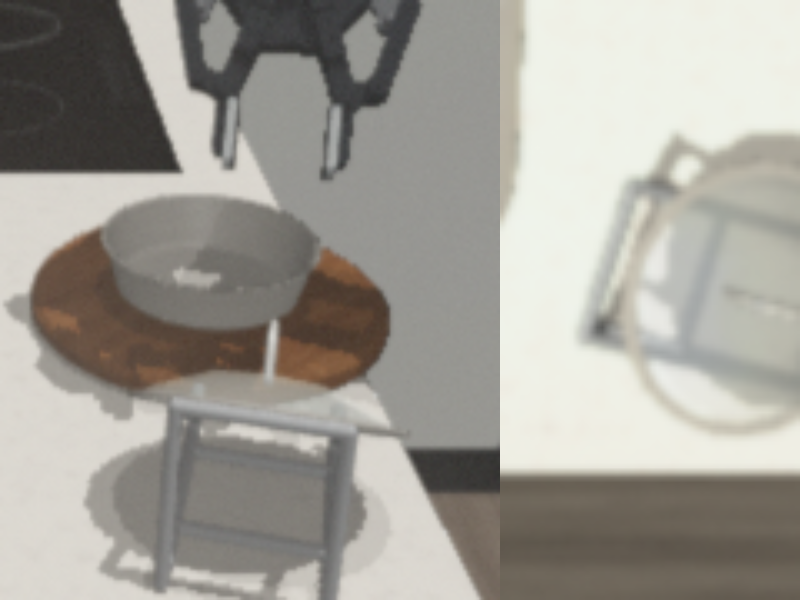

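The pan stands upright in the middle of the board. The lid handle at (273,322) in the crop lies in line with the fingers, so I'll descend along the lid normal.

Request:
play_rows([
  [[0,-1,10,0,0,0],[0,-2,25,0,0,0],[0,-3,40,0,0,0],[0,-3,54,0,0,0],[0,-3,66,0,0,0],[0,-3,76,0,0,0],[0,-3,84,0,0,0],[0,-3,91,0,0,0],[0,-3,96,0,0,0],[0,-3,100,0,0,0],[0,-3,100,0,0,0],[0,-3,100,0,0,0]],
])

```text
time: 10.78
tool_pos: [0.4727, 0.126, 0.0799]
tool_rot: [-0.186, 0.751, 0.588, 0.237]
contact_force: [-0.6, -0.5, 0.4]
gripper_width: 0.544
grasp_force: 0.0
```

```bash
python3 - <<'E'
from lid import *
im,d,W=cloud("side"); im2,d2,W2=cloud("top")
cv2.imwrite("pics/g5.png",np.hstack([cv2.resize(im[200:320,350:480],(600,554)),cv2.resize(im2[220:310,180:212],(197,554))]))
s=manip.state(); L=r.inv().apply(s["tool_pos"]-o); print("TCP in lid",L,s["contact_force"])
E
```

```text
TCP in lid [-0.00229392 -0.000435    0.029873  ] [-0.38268138  0.18810237  0.72416433]
```

View pics/g5.png

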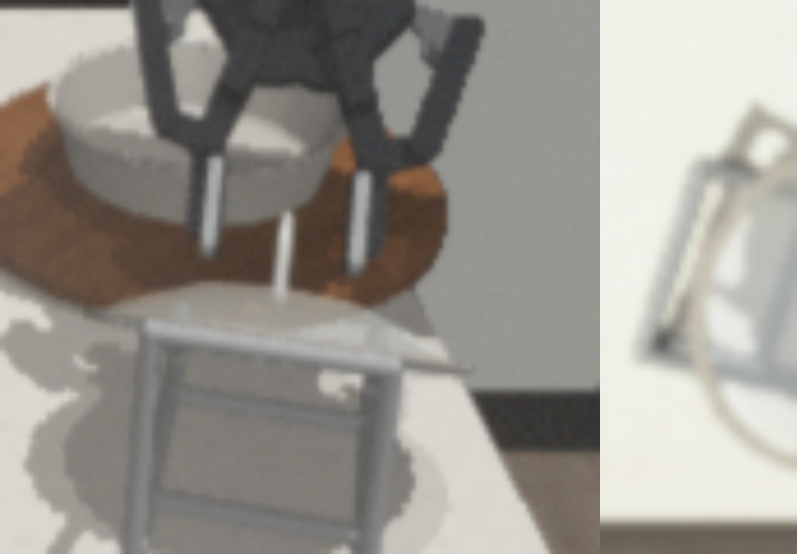

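The handle at (285,255) sits midway between the pads at 215 and 360. Closing.

Request:
play_rows([
  [[0,0,0,0,0,0],[0,0,0,0,0,0],[0,0,0,0,0,0],[0,0,0,0,0,0],[0,0,0,0,0,0],[0,0,0,0,0,0],[0,0,0,0,0,0],[0,0,0,0,0,0],[0,0,0,0,0,0],[0,0,0,0,0,0]],
], claw=-1)

```text
time: 11.72
tool_pos: [0.4725, 0.1258, 0.0802]
tool_rot: [-0.186, 0.751, 0.588, 0.237]
contact_force: [-4.5, -3.3, 5.8]
gripper_width: 0.043
grasp_force: 60.4
```

Request:
play_rows([
  [[0,0,-2,0,0,0],[0,0,-5,0,0,0],[0,0,-10,0,0,0],[0,0,-17,0,0,0],[0,0,-26,0,0,0],[0,0,-36,0,0,0],[0,0,-46,0,0,0],[0,0,-56,0,0,0],[0,0,-65,0,0,0],[0,0,-70,0,0,0],[0,0,-70,0,0,0],[0,0,-70,0,0,0]],
])

```text
time: 12.72
tool_pos: [0.463, 0.0867, 0.1373]
tool_rot: [-0.185, 0.751, 0.588, 0.237]
contact_force: [-0.0, 0.5, -1.9]
gripper_width: 0.038
grasp_force: 59.1
```

The lid is held. Next I'll raise it, level it and hover over the pan.

```bash
python3 - <<'E'
from lid import *
z=np.array([0,0,-1.]); y=r.apply([1,0,0]); rt=R.from_matrix(np.c_[np.cross(y,z),y,z])
s=manip.state(); up=q(s["tool_rot"]).inv().apply([0,0,.1]); print("up100",up*1000, s["ft_torque"])
print(delta(np.array([.4715,-.0665,.088+.07]),rt))
E
```

```text
up100 [ 5.73791911e+01  2.07009546e-02 -8.19001099e+01] [-0.47551182  0.16508559  0.01657738]
(array([-108.3,   45. , -101.1]), array([ 1.000e-02, -3.502e+01,  2.000e-02]))
```

Request:
play_rows([
  [[2,0,-4,0,0,0],[7,0,-11,0,0,0],[12,0,-20,0,-1,0],[16,0,-30,0,-3,0],[15,1,-40,0,-6,0],[8,3,-50,0,-9,0],[-2,6,-58,0,-12,0],[-13,10,-65,0,-15,0],[-25,14,-72,0,-18,0],[-37,18,-78,0,-21,0],[-50,22,-83,0,-24,0],[-62,27,-88,0,-27,0]],
])

```text
time: 13.72
tool_pos: [0.4653, -0.0182, 0.1749]
tool_rot: [-0.042, 0.786, 0.615, 0.055]
contact_force: [-0.8, 0.2, -2.3]
gripper_width: 0.042
grasp_force: 59.0
```

```bash
python3 - <<'E'
from lid import *
z=np.array([0,0,-1.]); y=r.apply([1,0,0]); rt=R.from_matrix(np.c_[np.cross(y,z),y,z])
s=manip.state(); print(s["tool_pos"],s["joint_vel"].round(2))
print(delta(np.array([.4715,-.0665,.088+.07]),rt))
E
```

```text
[ 0.46532859 -0.01819897  0.1749463 ] [ 0.05  0.18 -0.13 -0.63 -0.1   0.14]
(array([-47.3,  17.6,  10.6]), array([ 0.07, -7.88,  0.04]))
```

Request:
play_rows([
  [[-9,4,2,0,-2,0],[-18,8,4,0,-4,0],[-27,11,6,0,-5.5,0],[-35,14,8,0,-7,0],[-41,16,9.5,0,-8,0],[-44,17,10,0,-8,0],[-46,18,10.5,0,-8,0],[-46,18,10.5,0,-8,0],[-46,18,10.5,0,-8,0],[-46,18,10.5,0,-8,0],[-46,18,10.5,0,-8,0]],
])

```text
time: 14.63
tool_pos: [0.4717, -0.0648, 0.1569]
tool_rot: [-0.0, 0.787, 0.617, 0.0]
contact_force: [0.6, -0.8, -1.9]
gripper_width: 0.045
grasp_force: 59.0
```

```bash
python3 - <<'E'
from lid import *
z=np.array([0,0,-1.]); y=r.apply([1,0,0]); rt=R.from_matrix(np.c_[np.cross(y,z),y,z])
s=manip.state(); print(s["tool_pos"],s["ft_torque"],delta(np.array([.4715,-.0665,.158]),rt))
im,d,W=cloud("side"); im2,d2,W2=cloud("top"); np.save("s6.npy",W); np.save("t6.npy",W2)
cv2.imwrite("pics/g6.png",np.hstack([cv2.resize(im[110:270,320:480],(500,500),interpolation=2),cv2.resize(im2[220:330,245:355],(300,300))]) if 0 else cv2.resize(im[120:260,320:480],(686,600),interpolation=2))
P=W.reshape(-1,3);P=P[~np.isnan(P[:,0])]; P=P[(np.hypot(P[:,0]-.4715,P[:,1]+.0665)<.1)&(P[:,2]>.09)&(P[:,2]<.16)]
for zz in np.arange(.1,.16,.004): k=P[abs(P[:,2]-zz)<.002]; print(zz.round(3),len(k),(k.min(0).round(3),k.max(0).round(3)) if len(k) else "")
E
```

```text
[ 0.47173932 -0.06479801  0.15686681] [-0.03996152  0.0292314   0.0061384 ] (array([-1.7,  0.2, -1.1]), array([-0.01, -0.03,  0.04]))
0.1 0 
0.104 0 
0.108 0 
0.112 0 
0.116 0 
0.12 0 
0.124 0 
0.128 38 (array([ 0.401, -0.053,  0.128]), array([0.543, 0.006, 0.13 ]))
0.132 389 (array([ 0.399, -0.136,  0.13 ]), array([0.545, 0.009, 0.134]))
0.136 255 (array([ 0.41 , -0.105,  0.134]), array([ 0.534, -0.002,  0.138]))
0.14 247 (array([ 0.419, -0.116,  0.138]), array([ 0.526, -0.009,  0.142]))
0.144 195 (array([ 0.426, -0.105,  0.142]), array([ 0.517, -0.017,  0.146]))
0.148 238 (array([ 0.436, -0.094,  0.146]), array([ 0.506, -0.029,  0.15 ]))
0.152 27 (array([ 0.458, -0.072,  0.15 ]), array([ 0.489, -0.039,  0.154]))
0.156 8 (array([ 0.476, -0.058,  0.154]), array([ 0.48 , -0.036,  0.158]))
```

View pics/g6.png

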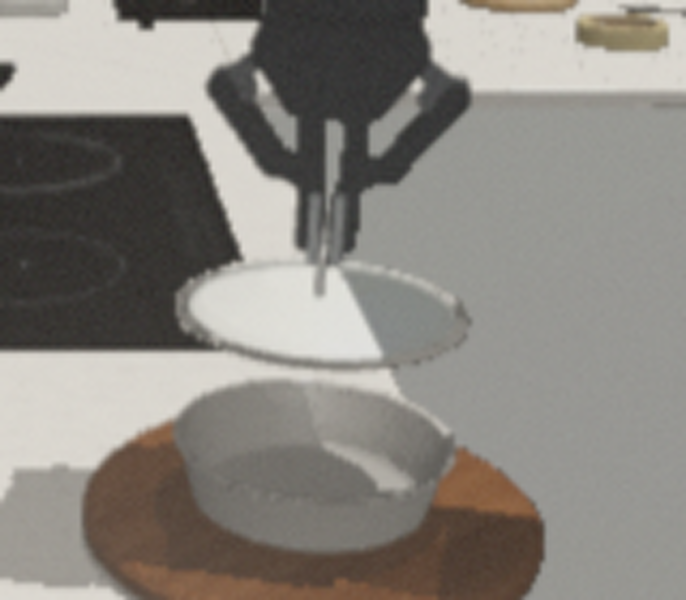

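The lid hangs level above the pan and is roughly concentric with it. I'll check tilt and centre numerically.

```bash
python3 - <<'E'
from lid import *
from scipy.spatial import ConvexHull
P=np.load("s6.npy").reshape(-1,3);P=P[~np.isnan(P[:,0])]; P=P[(np.hypot(P[:,0]-.4715,P[:,1]+.0665)<.085)&(P[:,2]>.122)&(P[:,2]<.151)]
h=P[ConvexHull(P[:,:2]).vertices]; h=h[abs(np.hypot(h[:,0]-.472,h[:,1]+.065)-.073)<.006]
c=least_squares(lambda p:np.hypot(h[:,0]-p[0],h[:,1]-p[1])-.0735,[.472,-.065],loss="soft_l1",f_scale=.001).x; print("lid",c,len(h))
x,y=P[:,0]-c[0],P[:,1]-c[1]; A=lambda p:p[0]+p[1]*x+p[2]*y+p[3]*(x*x+y*y)-P[:,2]
k=least_squares(A,[.15,0,0,-4],loss="soft_l1",f_scale=.001).x; print("tilt deg",np.degrees(k[1:3]),k)
Q=np.load("s4.npy").reshape(-1,3);Q=Q[~np.isnan(Q[:,0])];Q=Q[(np.hypot(Q[:,0]-.4715,Q[:,1]+.0665)<.085)&(Q[:,2]>.052)&(Q[:,2]<.066)]
print("rim z",np.percentile(Q[:,2],[50,95]))
h=Q[ConvexHull(Q[:,:2]).vertices]; c=least_squares(lambda p:np.hypot(h[:,0]-p[0],h[:,1]-p[1])-.073,[.472,-.065],loss="soft_l1",f_scale=.001).x; print("pan rim",c,len(h))
E
```

```text
lid [ 0.47156578 -0.06471745] 32
tilt deg [ 0.07967344 -1.00359557] [ 1.50348250e-01  1.39056386e-03 -1.75160470e-02 -3.96637294e+00]
rim z [0.05705102 0.05894362]
pan rim [ 0.47046797 -0.0665666 ] 40
```

Request:
play_rows([
  [[-1,0,4,0,0,0],[-2,-0.5,12,0,0,0],[-2,-0.5,22,0,0,0],[-2,-0.5,32,0,0,0],[-2,-0.5,42,0,0,0],[-2,-0.5,50,0,0,0],[-2,-0.5,56,0,0,0],[-2,-0.5,60,0,0,0],[-2,-0.5,63,0,0,0],[-2,-0.5,65,0,0,0],[-2,-0.5,65,0,0,0],[-2,-0.5,65,0,0,0]],
])

```text
time: 15.73
tool_pos: [0.4711, -0.0667, 0.092]
tool_rot: [0.0, 0.787, 0.617, 0.0]
contact_force: [0.1, -0.3, -3.0]
gripper_width: 0.04
grasp_force: 59.0
```

Request:
play_rows([
  [[0,0,1,0,0,0],[0,0,2,0,0,0],[0,0,2,0,0,0],[0,0,2,0,0,0]],
])

```text
time: 16.07
tool_pos: [0.4708, -0.0667, 0.0898]
tool_rot: [-0.0, 0.787, 0.617, 0.0]
contact_force: [0.7, 0.8, -2.1]
gripper_width: 0.046
grasp_force: 59.0
```

Request:
play_rows([
  [[0,0,0.5,0,0,0],[0,0,1,0,0,0],[0,0,1,0,0,0],[0,0,1,0,0,0]],
])

```text
time: 16.4
tool_pos: [0.4707, -0.0666, 0.0887]
tool_rot: [-0.0, 0.787, 0.617, 0.0]
contact_force: [-0.6, 0.2, -2.8]
gripper_width: 0.038
grasp_force: 59.0
```

Request:
play_rows([
  [[0,0,0.4,0,0,0],[0,0,0.8,0,0,0],[0,0,0.8,0,0,0],[0,0,0.8,0,0,0]],
])

```text
time: 16.73
tool_pos: [0.4707, -0.0667, 0.0879]
tool_rot: [-0.0, 0.787, 0.617, 0.0]
contact_force: [-0.5, 0.8, -2.8]
gripper_width: 0.041
grasp_force: 59.0
```

Request:
play_rows([
  [[0,0,0.4,0,0,0],[0,0,0.8,0,0,0],[0,0,0.8,0,0,0],[0,0,0.8,0,0,0]],
])

```text
time: 17.07
tool_pos: [0.4707, -0.0666, 0.087]
tool_rot: [-0.0, 0.787, 0.617, 0.0]
contact_force: [0.5, 0.6, -1.9]
gripper_width: 0.042
grasp_force: 59.0
```

Request:
play_rows([
  [[0,0,0.3,0,0,0],[0,0,0.6,0,0,0],[0,0,0.6,0,0,0],[0,0,0.6,0,0,0]],
])

```text
time: 17.4
tool_pos: [0.4709, -0.0667, 0.0869]
tool_rot: [-0.0, 0.787, 0.617, 0.0]
contact_force: [-1.2, 0.5, 1.2]
gripper_width: 0.04
grasp_force: 59.5
```

The lid is seated with light contact. Releasing and retreating straight up.

Request:
play_rows([
  [[0,0,0,0,0,0],[0,0,0,0,0,0],[0,0,0,0,0,0],[0,0,0,0,0,0],[0,0,0,0,0,0],[0,0,0,0,0,0],[0,0,-4,0,0,0],[0,0,-12,0,0,0],[0,0,-25,0,0,0],[0,0,-45,0,0,0],[0,0,-70,0,0,0],[0,0,-100,0,0,0]],
], claw=0)

```text
time: 18.4
tool_pos: [0.4698, -0.0664, 0.1868]
tool_rot: [-0.001, 0.787, 0.617, -0.001]
contact_force: [1.1, 0.5, -0.8]
gripper_width: 0.496
grasp_force: 0.0
```

Request:
play_rows([
  [[0,0,-30,0,0,0],[0,0,-50,0,0,0],[0,0,-60,0,0,0],[0,0,-60,0,0,0],[0,0,-60,0,0,0]],
])

```text
time: 18.82
tool_pos: [0.4707, -0.0667, 0.2464]
tool_rot: [-0.0, 0.787, 0.617, 0.0]
contact_force: [-1.3, 0.1, -1.1]
gripper_width: 0.501
grasp_force: 0.0
```

```bash
python3 - <<'E'
from lid import *
from scipy.spatial import ConvexHull
im,d,W=cloud("side"); cv2.imwrite("pics/g7.png",cv2.resize(im[140:300,240:480],(800,533),interpolation=2))
P=W.reshape(-1,3);P=P[~np.isnan(P[:,0])]; P=P[(np.hypot(P[:,0]-.4715,P[:,1]+.0665)<.085)&(P[:,2]>.05)&(P[:,2]<.082)]
h=P[ConvexHull(P[:,:2]).vertices]; c=least_squares(lambda p:np.hypot(h[:,0]-p[0],h[:,1]-p[1])-.0735,[.472,-.065],loss="soft_l1",f_scale=.001).x; print("lid",c,len(h))
P=P[P[:,2]>.06];x,y=P[:,0]-c[0],P[:,1]-c[1]
k=least_squares(lambda p:p[0]+p[1]*x+p[2]*y+p[3]*(x*x+y*y)-P[:,2],[.08,0,0,-4],loss="soft_l1",f_scale=.001).x; print("tilt",np.degrees(k[1:3]),k[0])
E
```

```text
lid [ 0.4708382  -0.06640693] 32
tilt [-0.08328181 -0.97340604] 0.08027824591166588
```

View pics/g7.png

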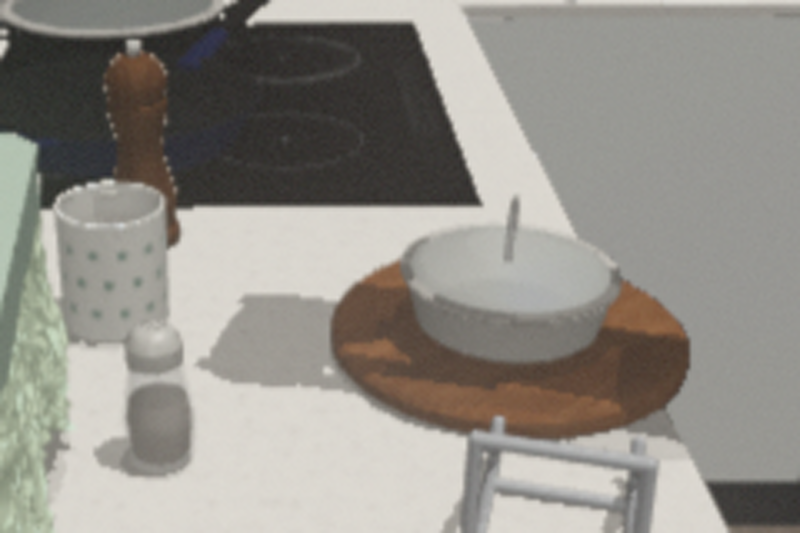

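The lid sits flat and centred on the pan to within 0.5 mm, with the pan in the middle of the board. The bystanders in view have not moved. Handing in.

```bash
python3 -c "
from plant import order; print(order.job_done())"
```

```text
the job is handed in; nothing more can be done
None
```

The job is handed in at about 19 s of robot time: the pan stands in the middle of the board with its lid flat and centred on it, and nothing else was touched; no verdict came back.

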